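# Fetch the mainspring barrel from behind the oil bottles

## Task

The brass mainspring barrel stands in the wooden caddy behind three oil bottles: first stand all three bottles upright in the green tray, then lift the barrel out and set it upright in the recess of the round black stand, flat on its floor, while the bottles wait in the tray. Then put each bottle back upright in the caddy just where it stood at the start, and let go of everything. Knock no bottle and not the barrel over, and leave the spoked brass wheel in front of the caddy and the small black-capped grease jar where they lie.

Things in the scene. Friction and masses are not known exactly. Their poses are not given: they have to be found in the camera images.
- caddy: Fixed open wooden box, 152 mm (its x) by 182 mm (its y), walls 6 mm thick and 30 mm high in all, floor 6 mm thick (inner floor 6 mm above the table). Origin: centre of its underside; its -x side is the front, roughly towards the robot. The bottles stand in a row along its y, about 38 mm in front of its centre (x -38 mm) and about 52 mm apart; the barrel stands behind them, x about +12 mm.
- bottle_white: Closed oil bottle, amber glass body with a white paper label round its lower part and a white cap. Straight round body 34 mm across from the foot up to 70 mm, then a shoulder and the cap, 25 mm across; 95 mm high in all; about 90 g. Origin: centre of its underside, z up along the bottle. At the start it stands upright in the front (robot-side) part of the caddy, in a row of three.
- bottle_red: Closed oil bottle, green glass body with a white paper label round its lower part and a red cap. Straight round body 34 mm across from the foot up to 70 mm, then a shoulder and the cap, 25 mm across; 95 mm high in all; about 90 g. Origin: centre of its underside, z up along the bottle. At the start it stands upright in the front (robot-side) part of the caddy, in a row of three.
- bottle_blue: Closed oil bottle, opaque grey body with a white paper label round its lower part and a blue cap. Straight round body 34 mm across from the foot up to 70 mm, then a shoulder and the cap, 25 mm across; 95 mm high in all; about 90 g. Origin: centre of its underside, z up along the bottle. At the start it stands upright in the front (robot-side) part of the caddy, in a row of three.
- barrel: Brass mainspring barrel: a drum 44 mm across and 30 mm high standing on end, with a toothed flange round its foot, 5 mm high and 52 mm across over the teeth (48 mm the solid part), and a steel arbor stub 8 mm across rising 6 mm above the drum's top; about 220 g. Origin: centre of its underside, z up along its axis. At the start it stands upright in the rear part of the caddy, behind the bottles.
- tray: Fixed shallow green plastic tray, 210 mm (its x) by 116 mm (its y), walls 5 mm thick and 12 mm high in all, floor 5 mm thick (inner floor 5 mm above the table). Origin: centre of its underside. Empty at the start; the three bottles wait in it.
- stand: Fixed round black assembly stand, 90 mm across and 10 mm high, with a round recess 68 mm across with a blue floor 4 mm above the table and a rim 6 mm higher than that floor. Origin: centre of its underside, on the recess's axis. The barrel is set down in the recess.
- wheel: Bystander: loose spoked brass clock wheel lying flat, 64 mm across, 12 mm high at its steel hub, in front of the caddy on the robot's side. Origin: centre of its underside. To be left where it lies.
- grease: Bystander: small grease jar with black cap, 48 mm across and 40 mm high, standing on the table farther out than the caddy. Origin: centre of its underside. To be left where it stands.
Things that resemble listed ones, but are neither listed nor needed, are in the scene too. Several things have the shape of the barrel; the one meant has the colours described above.

How it is judged:
By the outcome, as a careful person would: the job done as asked, in the order asked, and still so for the second after the job is handed in, with the robot touching nothing.
It also fails if it takes over 141 s, if anything falls off the work surface, if the arm or the gripper's body presses on something with over 40 N, if the wrist force passes 120 N, or if a joint passes its speed limit or range.

## Robot

A 7-joint arm with a two-finger parallel gripper is mounted at the origin on the work surface. World frame = base frame: x ahead of the robot, y to its left, z up, the work surface at z = 0. Lengths are in m, angles in rad, forces in N, time in s.
With the tool pointing down it reaches from about 0.4 to 0.85 m from the base axis. Payload 10.4 kg.
Tool frame: the origin (TCP) lies on the centre line of the jaws, within the pads' length; the fingertips stand 17 mm ahead of it and the grasp point (between the pads) lies 2 mm behind it; z points along the fingers, y is the line along which they close (so a half turn about z gives the same grasp; the last joint's range is limited). The gripper opens to 85 mm and grips with 20 to 120 N. Pads are 22 mm wide; open, the fingers measure 114 mm over their backs; the gripper's body (76 mm by 85 mm) begins 54 mm behind the grasp point. The pads swing forward as they close: fully open they stand 13 mm farther back than shut.
Start: joints at [-1.348, 0.332, -0.065, 1.46, 0.022, 1.35, -0.088], TCP at [0.152, 0.606, 0.248] pointing down, gripper open.
Joint ranges: [-2.6, 2.6], [-0.5, 2.12], [-1.47, 1.34], [0.16, 2.42], [-1.27, 4.41], [0.06, 2.06], [-2.6, 2.6]. Speed limits (rad/s): [2.22, 2.22, 2.79, 2.79, 3.14, 3.14, 3.14].

## Interface

Orientations are given as a unit quaternion [x, y, z, w].
In Python, from workcell import get_obs, optics, job gives the robot as it stands. The module is installed in compiled form; this text tells all that it offers.
- The arm moves only by the tool send_rows, never from a script. Its argument "plan" is a list that holds one entry, the list of rows, each a list of 7 numbers: the turn, a rotation vector about the tool's x, y, z in units of 1.5 rad (1.0 is 1.5 rad), then the shift along the tool's x, y, z in units of 20 cm (1.0 is 20 cm), then the opening, from 0 (shut) to 1 (fully open). A call has 1 to 20 rows; each row shifts and turns the commanded pose from where the row before left it, along the tool's axes as they then stand; what a row does not reach is not made up. A row lasts 1/12 s, in which the tool goes at most 41.7 mm and 7.16 degrees, less where a joint would pass 70% of its speed; a pose out of reach is approached as far as the arm can. A call with a number of a shift or a turn outside -1 to 1 is refused whole. A call with a gripper value outside its range is refused whole. The fingers move at their own pace and stop on an object; "squeeze" is the grip in N (left out, the last holds). Time passes only in rows, so rows that do not move let the fingers close. It gives the time, the measured TCP pose, the force, the opening and the grip force at its end, in the units of the state.
- get_obs(): the state, without advancing time (a new reading comes with each control period).
- optics.camera(name): name is "scene" or "top"; returns the picture (400x640x3 uint8, red, green, blue); there is no depth.
- optics.get_calibration(name): a dict with "intrinsics" (3x3 intrinsics, pixels), "distortion" ([k1, k2, p1, p2, k3] as OpenCV has them; the pictures are not rectified), "world_from_camera" (4x4, takes a point from camera to world coordinates). Camera axes: x right, y up, looking along -z (the intrinsics and any distortion apply to the point x, -y, -z); pixel columns grow to the right and rows downward; lengths in m; the calibration is good to about 2 mm. A picture is of the moment at which its call begins. get_calibration takes no time and is no camera call.
- job.hand_in(): hands the job in; it is judged then, once.
The state is a dict: "clock": time; "joint_pos": joint angles; "joint_velocities": joint speeds; "tau": joint torques, N m; "position": TCP position; "ee_rot": TCP orientation; "ft_force": force on the tool from outside, world axes, zero at the start; "torque": the same for the moment, N m; "grip_width": opening from 0.0 (shut) to 1.0 (fully open); "grasp_force": force on a finger pad.
Only numpy, scipy, OpenCV 4.12 (cv2) and the standard library are available. Lean on these libraries where they do the work, as an engineer would, in place of code of your own. Each camera call takes 0.05 s, during which the arm holds its last target. There are 200 camera calls.

## Working session

There is one attempt and no reset: what is moved stays moved. The work goes in short steps, Python scripts to look and compute and a tool call to move; the robot and the scene stay as the last step left them, time stands still between calls to the robot, and variables do not carry over. Pictures are saved under pics/ and viewed, at most 14 in all, crops included, and the job is handed in when it is done.

Besides the shell and the picture viewer there is one more tool, called as name(argument=value, ...), one argument or row to a line, values as JSON. send_rows: Moves the arm, as the interface text tells. Its arguments: {"type":"object","properties":{"plan":{"type":"array"},"squeeze":{"type":"number"}},"required":["plan"]}

```bash
mkdir -p pics; ls; python3 - <<'E'
from workcell import get_obs, optics, job
import cv2,numpy as np
for n in("scene","top"):
    im=optics.camera(n); cv2.imwrite(f"pics/{n}0.png",im[:,:,::-1])
    c=optics.get_calibration(n); print(n,{k:np.round(v,4).tolist() for k,v in c.items()})
print(get_obs())
E
```

```text
pics
scene {'intrinsics': [[454.2885, 0.0, 331.0059], [0.0, 454.2885, 199.9274], [0.0, 0.0, 1.0]], 'distortion': [-0.1232, 0.0, 0.0, 0.0, 0.0], 'world_from_camera': [[0.8392, -0.476, 0.2628, 0.8517], [0.5437, 0.7287, -0.4164, -0.4384], [0.0067, 0.4924, 0.8704, 0.9355], [0.0, 0.0, 0.0, 1.0]]}
top {'intrinsics': [[492.726, 0.0, 321.7], [0.0, 492.726, 197.7937], [0.0, 0.0, 1.0]], 'distortion': [0.0471, 0.0, 0.0, 0.0, 0.0], 'world_from_camera': [[-0.0222, 0.9886, -0.1491, 0.4321], [-0.9997, -0.0225, -0.0004, -0.0029], [-0.0038, 0.1491, 0.9888, 1.0296], [0.0, 0.0, 0.0, 1.0]]}
{'clock': 0.1, 'joint_pos': array([-1.34761146,  0.3328142 , -0.06469279,  1.46089029,  0.0216147 ,
        1.34986962, -0.08849454]), 'joint_velocities': array([ 0.00039104, -0.00166128,  0.00156672, -0.00143145, -0.00034377,
        0.00039678,  0.00127046]), 'tau': array([ 8.35790615e-04, -6.26750278e+01,  4.87586798e-02, -3.92420268e+01,
        1.63611380e-02,  7.15843649e-03,  1.24437361e-05]), 'position': array([0.15200676, 0.60590491, 0.24757627]), 'ee_rot': array([ 1.22572502e-01,  9.92459354e-01, -6.41440856e-04, -4.16110132e-05]), 'ft_force': array([ 0.24077589, -0.06267329, -0.04714385]), 'torque': array([-0.028582  ,  0.03253958,  0.0174093 ]), 'grasp_force': 0.0, 'grip_width': 1.0009168216182516}
```

View pics/scene0.png

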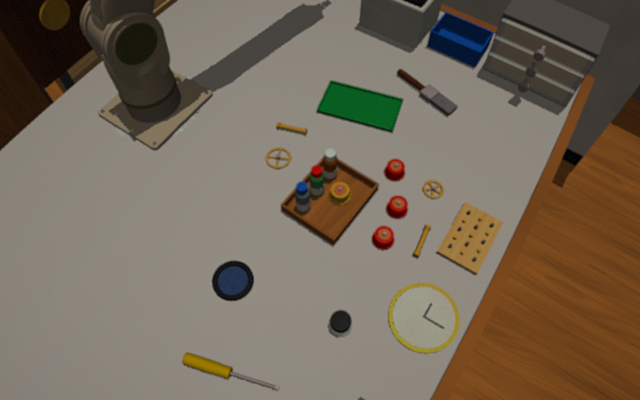

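View pics/top0.png

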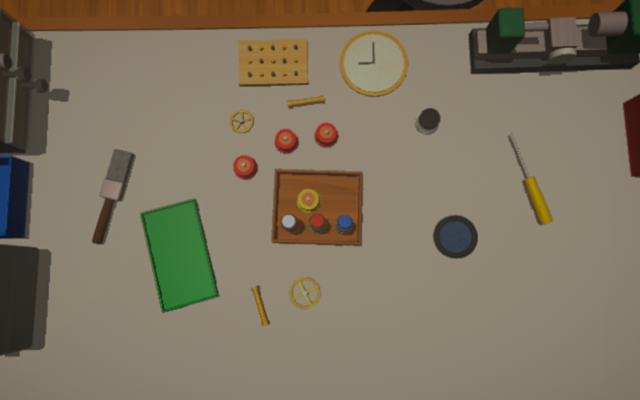

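The caddy (top picture, about 317,208) holds white (289,222), red (317,222) and blue (345,222) capped bottles, with the barrel behind them at (308,200). The tray is at (180,255), the stand at (455,237), the wheel at (305,292) and the grease jar at (428,121).

Things that could be taken for the barrel are the red drums at (286,140), (326,134) and (245,166). The brass one in the caddy at (308,200) matches the description. I'll check it in a close crop.

```bash
cat > h.py <<'E'
from workcell import get_obs, optics
import cv2,numpy as np
from scipy.spatial.transform import Rotation as R
def pix(n,uv,z):
    "pixel(s) -> world points on height z"
    c=optics.get_calibration(n); uv=np.array(uv,float).reshape(-1,1,2)
    p=cv2.undistortPoints(uv,np.array(c["intrinsics"]),np.array(c["distortion"]))[:,0]
    W=np.array(c["world_from_camera"]); d=np.c_[p[:,0],-p[:,1],-np.ones(len(p))]@W[:3,:3].T
    return W[:3,3]+d*((z-W[2,3])/d[:,2])[:,None]
def proj(n,P):
    c=optics.get_calibration(n); W=np.array(c["world_from_camera"])
    q=(np.atleast_2d(P)-W[:3,3])@W[:3,:3]
    return cv2.projectPoints(q*[1,-1,-1],np.zeros(3),np.zeros(3),np.array(c["intrinsics"]),np.array(c["distortion"]))[0][:,0]
def state():
    s=get_obs(); M=R.from_quat(s["ee_rot"]).as_matrix()
    return s,np.array(s["position"]),M
def blobs(im,lo,hi,box,minA=15):
    "HSV blobs inside box (u0,v0,u1,v1): centroid, area, mask offset"
    u0,v0,u1,v1=box; h=cv2.cvtColor(im[v0:v1,u0:u1],cv2.COLOR_RGB2HSV)
    m=cv2.inRange(h,np.array(lo),np.array(hi)); n,l,st,ce=cv2.connectedComponentsWithStats(m)
    return [(ce[i]+[u0,v0],st[i,4],(l==i)) for i in range(1,n) if st[i,4]>=minA]
E
python3 - <<'E'
from h import *
a=cv2.imread("pics/top0.png"); b=cv2.imread("pics/scene0.png")
t=cv2.resize(a[160:255,260:375],None,fx=6,fy=6,interpolation=cv2.INTER_CUBIC)
s=cv2.resize(b[140:250,270:400],None,fx=5,fy=5,interpolation=cv2.INTER_CUBIC)
cv2.imwrite("pics/c1.png",t);cv2.imwrite("pics/c2.png",s)
rgb=a[:,:,::-1].copy()
# stand blue floor z=.004
for nm,lo,hi,box,z in [("standblue",(100,60,30),(130,255,255),(425,205,485,265),.004),
  ("red",(0,130,80),(8,255,255),(300,205,330,240),.101),("blue",(105,130,80),(130,255,255),(330,205,365,240),.101),
  ("white",(0,0,140),(180,60,255),(275,205,300,240),.101)]:
    for c,A,m in blobs(rgb,lo,hi,box): print(nm,c.round(1),A,pix("top",c,z).round(4))
c,A,m=max(blobs(rgb,(50,120,40),(80,255,255),(130,190,225,320)),key=lambda x:x[1])
cn=cv2.findContours(m.astype(np.uint8),0,1)[0][0]; r=cv2.minAreaRect(cn)
P=pix("top",cv2.boxPoints(r)+[130,190],.012);print("tray",P.round(4).tolist(),P.mean(0).round(4),np.linalg.norm(np.diff(P,axis=0),axis=1))
E
```

```text
standblue [455.1 236.5] 738 [[ 0.4994 -0.2769  0.004 ]]
red [317.  220.5] 134 [[0.5289 0.0073 0.101 ]]
blue [344.6 221.5] 116 [[ 0.5258 -0.0448  0.101 ]]
white [287.8 220.6] 113 [[0.53   0.0625 0.101 ]]
tray [[0.5631, 0.3781, 0.012], [0.5891, 0.2629, 0.012], [0.3861, 0.2108, 0.012], [0.3622, 0.3229, 0.012]] [0.4751 0.2937 0.012 ] [0.1180275  0.20966375 0.11453615]
```

View pics/c1.png

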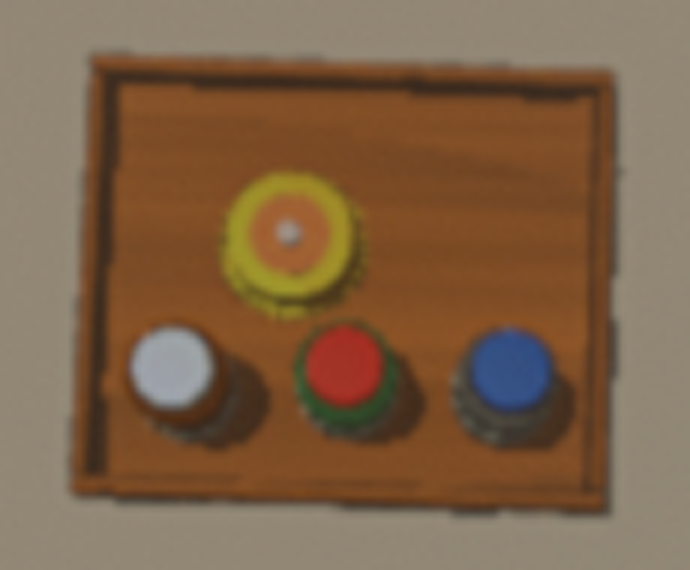

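View pics/c2.png

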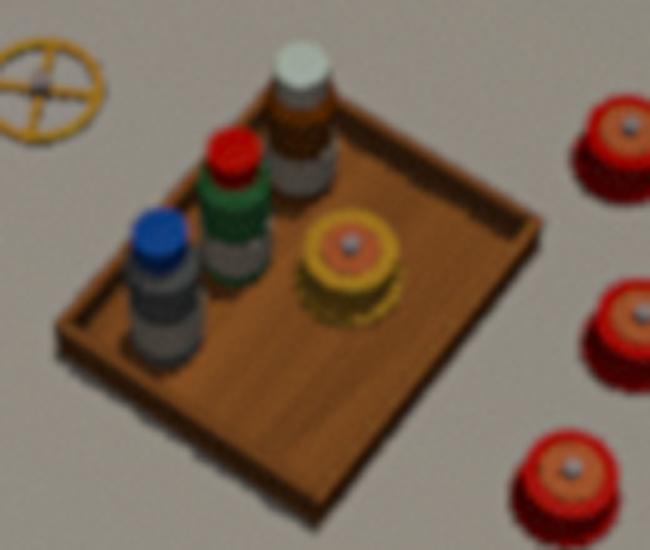

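The crop confirms the brass barrel at top pixel (308,199), with an orange top face and a steel stub. The decoys are red. Next I'll compute poses and cross-check them in the scene view.

```bash
python3 - <<'E'
from h import *
f=lambda p:np.array(p,float)/6+[260,160]-.4
g=lambda p:np.array(p,float)/5+[270,140]-.4
C=pix("top",f([(95,57),(612,75),(608,512),(73,493)]),.03)
print("caddy",C.round(4).tolist(),C.mean(0).round(4),np.linalg.norm(C-np.roll(C,-1,0),axis=1).round(4))
e=[C[0]-C[3],C[1]-C[2]];print("caddy x dirs deg",[np.degrees(np.arctan2(v[1],v[0])).round(2) for v in e],"y:",[np.degrees(np.arctan2(-v[0],v[1])).round(2) for v in(C[0]-C[1],C[3]-C[2])])
caps=f([(172,367),(344,365),(512,369)]);P=pix("top",caps,.101);S=pix("scene",g([(302,62),(234,150),(162,230)]),.101)
print("caps top",P.round(4).tolist());print("caps scene",S.round(4).tolist())
print("barrel",pix("top",f((288,232)),.042).round(4),pix("scene",g((350,243)),.042).round(4))
b=cv2.imread("pics/scene0.png")[:,:,::-1].copy()
for c,A,m in blobs(b,(100,60,20),(130,255,255),(205,250,260,310)):print("stand scene",c,A,pix("scene",c,.004).round(4))
c,A,m=max(blobs(b,(50,120,40),(80,255,255),(305,70,415,140)),key=lambda x:x[1])
print("tray scene",pix("scene",c,.008).round(4))
a=cv2.imread("pics/top0.png")[:,:,::-1].copy()
c,A,m=max(blobs(a,(50,120,40),(80,255,255),(130,190,225,320)),key=lambda x:x[1]);print("tray top",pix("top",c,.008).round(4))
s,p,M=state();print(p,M.round(3).tolist())
E
```

```text
caddy [[0.6451, 0.0919, 0.03], [0.6346, -0.0861, 0.03], [0.4847, -0.0796, 0.03], [0.4952, 0.1005, 0.03]] [0.5649 0.0067 0.03  ] [0.1783 0.15   0.1804 0.1501]
caddy x dirs deg [np.float64(-3.29), np.float64(-2.48)] y: [np.float64(-3.35), np.float64(-3.32)]
caps top [[0.5296, 0.0617, 0.101], [0.529, 0.0075, 0.101], [0.5266, -0.0455, 0.101]]
caps scene [[0.5305, 0.0635, 0.101], [0.5313, 0.0075, 0.101], [0.5283, -0.0436, 0.101]]
barrel [[0.5807 0.0261 0.042 ]] [[0.5816 0.0258 0.042 ]]
stand scene [232.33676093 280.16066838] 778 [[ 0.5003 -0.2761  0.004 ]]
tray scene [[0.4794 0.2921 0.008 ]]
tray top [[0.4735 0.2939 0.008 ]]
[0.15200676 0.60590491 0.24757627] [[-0.97, 0.243, -0.0], [0.243, 0.97, -0.001], [-0.0, -0.001, -1.0]]
```

send_rows(
  plan=[
    [[0, 0, 0.0803, 0, 0, 0, 0.75], [0, 0, 0.0803, 0, 0, 0, 0.75], [0, 0, 0.0803, 0, 0, 0, 0.75], [0, 0, 0.0803, 0, 0, 0, 0.75], [0, 0, 0.0803, 0, 0, 0, 0.75], [0, 0, 0.0803, 0, 0, 0, 0.75], [0, 0, 0.0803, 0, 0, 0, 0.75], [0, 0, 0.0803, 0, 0, 0, 0.75], [0, 0, 0.0803, 0, 0, 0, 0.75], [0, 0, 0.0803, 0, 0, 0, 0.75], [0, 0, 0.0803, 0, 0, 0, 0.75], [0, 0, 0, 0, 0, 0, 0.75], [0, 0, 0, 0, 0, 0, 0.75]],
  ],
  squeeze=30,
)

```text
clock: 1.18
position: [0.1519, 0.6061, 0.248]
ee_rot: [0.706, 0.709, -0.0, 0.0]
ft_force: [0.8, -0.0, -0.5]
grip_width: 0.753
grasp_force: 0.0
```

send_rows(
  plan=[
    [[0, 0, 0, -0.136, 0.0945, 0, 0.75], [0, 0, 0, -0.136, 0.0945, 0, 0.75], [0, 0, 0, -0.136, 0.0945, 0, 0.75], [0, 0, 0, -0.136, 0.0945, 0, 0.75], [0, 0, 0, -0.136, 0.0945, 0, 0.75], [0, 0, 0, -0.136, 0.0945, 0, 0.75], [0, 0, 0, -0.136, 0.0945, 0, 0.75], [0, 0, 0, -0.136, 0.0945, 0, 0.75], [0, 0, 0, -0.136, 0.0945, 0, 0.75], [0, 0, 0, -0.136, 0.0945, 0, 0.75], [0, 0, 0, -0.136, 0.0945, 0, 0.75], [0, 0, 0, -0.136, 0.0945, 0, 0.75], [0, 0, 0, -0.136, 0.0945, 0, 0.75], [0, 0, 0, -0.136, 0.0945, 0, 0.75], [0, 0, 0, -0.136, 0.0945, 0, 0.75], [0, 0, 0, -0.136, 0.0945, 0, 0.75], [0, 0, 0, -0.136, 0.0945, 0, 0.75], [0, 0, 0, -0.136, 0.0945, 0, 0.75], [0, 0, 0, 0, 0, 0, 0.75], [0, 0, 0, 0, 0, 0, 0.75]],
  ],
)

```text
clock: 2.85
position: [0.4929, 0.1148, 0.2483]
ee_rot: [0.707, 0.707, -0.0, 0.0]
ft_force: [-0.7, 0.4, 0.2]
grip_width: 0.749
grasp_force: 0.0
```

send_rows(
  plan=[
    [[0, 0, 0, -0.088, 0.062, 0, 0.75], [0, 0, 0, -0.088, 0.062, 0, 0.75], [0, 0, 0, -0.088, 0.062, 0, 0.75], [0, 0, 0, 0, 0, 0.1, 0.75], [0, 0, 0, 0, 0, 0.1, 0.75], [0, 0, 0, 0, 0, 0.1, 0.75], [0, 0, 0, 0, 0, 0.1, 0.75], [0, 0, 0, 0, 0, 0, 0.75], [0, 0, 0, 0, 0, 0, 0.75]],
  ],
)

```text
clock: 3.6
position: [0.5287, 0.0648, 0.1679]
ee_rot: [0.706, 0.708, -0.001, -0.001]
ft_force: [0.9, -0.4, 0.4]
grip_width: 0.748
grasp_force: 0.0
```

```bash
python3 - <<'E'
from h import *
a=optics.camera("top")[:,:,::-1];b=optics.camera("scene")[:,:,::-1]
A=cv2.resize(a[150:260,250:385],(540,440),interpolation=2);B=cv2.resize(b[100:260,250:420],(468,440),interpolation=2)
cv2.imwrite("pics/g1.png",cv2.resize(np.hstack([A,B]),None,fx=.79,fy=.79))
print(state()[1])
E
```

```text
[0.52993585 0.06455088 0.16949825]
```

View pics/g1.png

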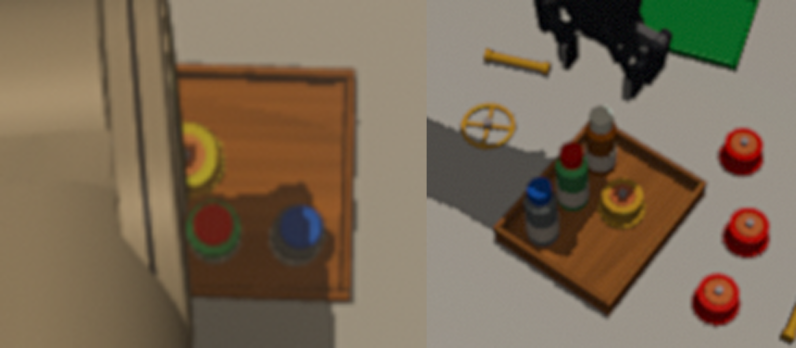

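In the scene view (right half) the open jaws hang over the white cap at about (600,115) and straddle it along x. The other bottles are untouched, so I'll go down and close.

send_rows(
  plan=[
    [[0, 0, 0, -0.01, 0, 0.1, 0.75], [0, 0, 0, 0, 0, 0.1, 0.75], [0, 0, 0, 0, 0, 0.1, 0.75], [0, 0, 0, 0, 0, 0.1, 0.75], [0, 0, 0, 0, 0, 0.1, 0.75], [0, 0, 0, 0, 0, 0, 0.75], [0, 0, 0, 0, 0, 0, 0.6], [0, 0, 0, 0, 0, 0, 0.5], [0, 0, 0, 0, 0, 0, 0.4], [0, 0, 0, 0, 0, 0, 0.3], [0, 0, 0, 0, 0, 0, 0.2], [0, 0, 0, 0, 0, 0, 0.2], [0, 0, 0, 0, 0, 0, 0.2], [0, 0, 0, 0, 0, 0, 0.2]],
  ],
)

```text
clock: 4.87
position: [0.5309, 0.0622, 0.0701]
ee_rot: [0.707, 0.707, 0.002, 0.001]
ft_force: [-0.1, -0.0, 8.6]
grip_width: 0.386
grasp_force: 29.6
```

send_rows(
  plan=[
    [[0, 0, 0, 0, 0, -0.05, 0.2], [0, 0, 0, 0, 0, -0.1, 0.2], [0, 0, 0, 0, 0, -0.1, 0.2], [0, 0, 0, 0, 0, -0.1, 0.2], [0, 0, 0, 0, 0, -0.1, 0.2], [0, 0, 0, 0, 0, -0.1, 0.2], [0, 0, 0, 0, 0, -0.1, 0.2], [0, 0, 0, 0, 0, -0.1, 0.2], [0, 0, 0, 0, 0, 0, 0.2], [0, 0, 0, 0, 0, 0, 0.2]],
  ],
)

```text
clock: 5.7
position: [0.53, 0.0618, 0.2199]
ee_rot: [0.707, 0.707, 0.001, 0.0]
ft_force: [0.1, -0.8, -1.0]
grip_width: 0.383
grasp_force: 30.2
```

send_rows(
  plan=[
    [[0, 0, 0, 0.06, 0.006, 0, 0.2], [0, 0, 0, 0.11, 0.006, 0, 0.2], [0, 0, 0, 0.11, 0.006, 0, 0.2], [0, 0, 0, 0.11, 0.006, 0, 0.2], [0, 0, 0, 0.11, 0.006, 0, 0.2], [0, 0, 0, 0.11, 0.006, 0, 0.2], [0, 0, 0, 0.11, 0.006, 0, 0.2], [0, 0, 0, 0.11, 0.006, 0, 0.2], [0, 0, 0, 0.11, 0.006, 0, 0.2], [0, 0, 0, 0.11, 0.006, 0, 0.2], [0, 0, 0, 0.06, 0, 0, 0.2], [0, 0, 0, 0, 0, 0, 0.2], [0, 0, 0, 0, 0, 0, 0.2], [0, 0, 0, 0, 0, 0, 0.2]],
  ],
)

```text
clock: 6.87
position: [0.5416, 0.2824, 0.218]
ee_rot: [0.708, 0.707, -0.0, 0.0]
ft_force: [0.4, -0.5, -0.6]
grip_width: 0.384
grasp_force: 30.2
```

send_rows(
  plan=[
    [[0, 0, 0, 0, 0, 0.1, 0.2], [0, 0, 0, 0, 0, 0.1, 0.2], [0, 0, 0, 0, 0, 0.1, 0.2], [0, 0, 0, 0, 0, 0.1, 0.2], [0, 0, 0, 0, 0, 0.1, 0.2], [0, 0, 0, 0, 0, 0.1, 0.2], [0, 0, 0, 0, 0, 0.08, 0.2], [0, 0, 0, 0, 0, 0.03, 0.2], [0, 0, 0, 0, 0, 0.02, 0.2], [0, 0, 0, 0, 0, 0.02, 0.2], [0, 0, 0, 0, 0, 0, 0.2], [0, 0, 0, 0, 0, 0, 0.2]],
  ],
)

```text
clock: 7.87
position: [0.5422, 0.2838, 0.0694]
ee_rot: [0.707, 0.707, 0.001, 0.0]
ft_force: [0.6, 0.6, -0.2]
grip_width: 0.382
grasp_force: 30.1
```

send_rows(
  plan=[
    [[0, 0, 0, 0, 0, 0.005, 0.2], [0, 0, 0, 0, 0, 0, 0.2], [0, 0, 0, 0, 0, 0, 0.2]],
  ],
)

```text
clock: 8.12
position: [0.5423, 0.2841, 0.069]
ee_rot: [0.707, 0.707, 0.001, 0.0]
ft_force: [-2.3, -1.3, 10.0]
grip_width: 0.388
grasp_force: 31.0
```

send_rows(
  plan=[
    [[0, 0, 0, 0, 0, 0, 0.42], [0, 0, 0, 0, 0, 0, 0.5], [0, 0, 0, 0, 0, 0, 0.65], [0, 0, 0, 0, 0, 0, 0.75], [0, 0, 0, 0, 0, 0, 0.75], [0, 0, 0, 0, 0, 0, 0.75], [0, 0, 0, 0, 0, -0.1, 0.75], [0, 0, 0, 0, 0, -0.1, 0.75], [0, 0, 0, 0, 0, -0.15, 0.75], [0, 0, 0, 0, 0, -0.15, 0.75], [0, 0, 0, 0, 0, -0.15, 0.75], [0, 0, 0, 0, 0, -0.1, 0.75]],
  ],
)

```text
clock: 9.12
position: [0.5422, 0.2839, 0.2204]
ee_rot: [0.707, 0.707, 0.001, 0.0]
ft_force: [0.6, 0.5, 0.9]
grip_width: 0.75
grasp_force: 0.0
```

send_rows(
  plan=[
    [[0, 0, 0, -0.09, -0.006, 0, 0.75], [0, 0, 0, -0.16, -0.006, 0, 0.75], [0, 0, 0, -0.16, -0.006, 0, 0.75], [0, 0, 0, -0.16, -0.006, 0, 0.75], [0, 0, 0, -0.16, -0.006, 0, 0.75], [0, 0, 0, -0.16, -0.006, 0, 0.75], [0, 0, 0, -0.16, -0.006, 0, 0.75], [0, 0, 0, -0.16, -0.006, 0, 0.75], [0, 0, 0, -0.16, -0.006, 0, 0.75], [0, 0, 0, -0.1, -0.006, 0, 0.75], [0, 0, 0, -0.07, 0, 0, 0.75], [0, 0, 0, 0, 0, 0, 0.75], [0, 0, 0, 0, 0, 0, 0.75]],
  ],
)

```text
clock: 10.2
position: [0.5295, -0.0245, 0.2173]
ee_rot: [0.708, 0.707, 0.0, -0.0]
ft_force: [-0.2, 0.2, 0.2]
grip_width: 0.749
grasp_force: 0.0
```

send_rows(
  plan=[
    [[0, 0, 0, 0.08, 0.001, 0, 0.75], [0, 0, 0, 0.08, 0.001, 0, 0.75], [0, 0, 0, 0, 0, 0.1, 0.75], [0, 0, 0, 0, 0, 0.15, 0.75], [0, 0, 0, 0, 0, 0.15, 0.75], [0, 0, 0, 0, 0, 0.15, 0.75], [0, 0, 0, 0, 0, 0.1, 0.75], [0, 0, 0, 0, 0, 0.1, 0.75], [0, 0, 0, 0, 0, 0, 0.75], [0, 0, 0, 0, 0, 0, 0.6], [0, 0, 0, 0, 0, 0, 0.5], [0, 0, 0, 0, 0, 0, 0.4], [0, 0, 0, 0, 0, 0, 0.3], [0, 0, 0, 0, 0, 0, 0.2], [0, 0, 0, 0, 0, 0, 0.2], [0, 0, 0, 0, 0, 0, 0.2], [0, 0, 0, 0, 0, 0, 0.2]],
  ],
)

```text
clock: 11.62
position: [0.5309, 0.0083, 0.0689]
ee_rot: [0.707, 0.707, 0.001, 0.0]
ft_force: [-0.9, 1.2, 6.9]
grip_width: 0.385
grasp_force: 29.8
```

send_rows(
  plan=[
    [[0, 0, 0, 0, 0, -0.05, 0.2], [0, 0, 0, 0, 0, -0.1, 0.2], [0, 0, 0, 0, 0, -0.15, 0.2], [0, 0, 0, 0, 0, -0.15, 0.2], [0, 0, 0, 0, 0, -0.15, 0.2], [0, 0, 0, 0, 0, -0.15, 0.2], [0, 0, 0, 0, 0, 0, 0.2], [0, 0, 0, 0, 0, 0, 0.2]],
  ],
)

```text
clock: 12.28
position: [0.5308, 0.0078, 0.2196]
ee_rot: [0.707, 0.707, 0.002, 0.001]
ft_force: [-0.2, -0.8, -1.5]
grip_width: 0.385
grasp_force: 30.2
```

send_rows(
  plan=[
    [[0, 0, 0, 0.07, 0, 0, 0.2], [0, 0, 0, 0.14, -0.03, 0, 0.2], [0, 0, 0, 0.14, -0.03, 0, 0.2], [0, 0, 0, 0.14, -0.03, 0, 0.2], [0, 0, 0, 0.14, -0.03, 0, 0.2], [0, 0, 0, 0.14, -0.03, 0, 0.2], [0, 0, 0, 0.14, -0.03, 0, 0.2], [0, 0, 0, 0.14, -0.03, 0, 0.2], [0, 0, 0, 0.14, -0.03, 0, 0.2], [0, 0, 0, 0.14, -0.03, 0, 0.2], [0, 0, 0, 0.14, -0.03, 0, 0.2], [0, 0, 0, 0.08, 0, 0, 0.2], [0, 0, 0, 0, 0, 0, 0.2], [0, 0, 0, 0, 0, 0, 0.2]],
  ],
)

```text
clock: 13.45
position: [0.4698, 0.3177, 0.2165]
ee_rot: [0.707, 0.707, -0.001, 0.0]
ft_force: [0.3, -1.5, -1.1]
grip_width: 0.384
grasp_force: 30.2
```

send_rows(
  plan=[
    [[0, 0, 0, 0, 0, 0.1, 0.2], [0, 0, 0, 0, 0, 0.1, 0.2], [0, 0, 0, 0, 0, 0.1, 0.2], [0, 0, 0, 0, 0, 0.1, 0.2], [0, 0, 0, 0, 0, 0.1, 0.2], [0, 0, 0, 0, 0, 0.1, 0.2], [0, 0, 0, 0, 0, 0.08, 0.2], [0, 0, 0, 0, 0, 0.03, 0.2], [0, 0, 0, 0, 0, 0.02, 0.2], [0, 0, 0, 0, 0, 0.02, 0.2], [0, 0, 0, 0, 0, 0.005, 0.2], [0, 0, 0, 0, 0, 0, 0.2], [0, 0, 0, 0, 0, 0, 0.2]],
  ],
)

```text
clock: 14.53
position: [0.4707, 0.3174, 0.0679]
ee_rot: [0.707, 0.707, 0.001, 0.0]
ft_force: [-2.3, -2.7, 7.3]
grip_width: 0.384
grasp_force: 31.0
```

send_rows(
  plan=[
    [[0, 0, 0, 0, 0, 0, 0.42], [0, 0, 0, 0, 0, 0, 0.5], [0, 0, 0, 0, 0, 0, 0.65], [0, 0, 0, 0, 0, 0, 0.75], [0, 0, 0, 0, 0, 0, 0.75], [0, 0, 0, 0, 0, 0, 0.75], [0, 0, 0, 0, 0, -0.1, 0.75], [0, 0, 0, 0, 0, -0.1, 0.75], [0, 0, 0, 0, 0, -0.15, 0.75], [0, 0, 0, 0, 0, -0.15, 0.75], [0, 0, 0, 0, 0, -0.15, 0.75], [0, 0, 0, 0, 0, -0.1, 0.75]],
  ],
)

```text
clock: 15.53
position: [0.4705, 0.3181, 0.2193]
ee_rot: [0.707, 0.707, 0.001, 0.0]
ft_force: [0.4, 0.2, 0.3]
grip_width: 0.748
grasp_force: 0.0
```

send_rows(
  plan=[
    [[0, 0, 0, -0.08, 0, 0, 0.75], [0, 0, 0, -0.165, 0.029, 0, 0.75], [0, 0, 0, -0.165, 0.029, 0, 0.75], [0, 0, 0, -0.165, 0.029, 0, 0.75], [0, 0, 0, -0.165, 0.029, 0, 0.75], [0, 0, 0, -0.165, 0.029, 0, 0.75], [0, 0, 0, -0.165, 0.029, 0, 0.75], [0, 0, 0, -0.165, 0.029, 0, 0.75], [0, 0, 0, -0.165, 0.029, 0, 0.75], [0, 0, 0, -0.165, 0.029, 0, 0.75], [0, 0, 0, -0.165, 0.029, 0, 0.75], [0, 0, 0, -0.08, 0, 0, 0.75], [0, 0, 0, 0, 0, 0, 0.75], [0, 0, 0, 0, 0, 0, 0.75]],
  ],
)

```text
clock: 16.7
position: [0.5275, -0.0453, 0.2158]
ee_rot: [0.708, 0.706, -0.0, -0.0]
ft_force: [0.1, 0.2, -0.2]
grip_width: 0.752
grasp_force: 0.0
```

send_rows(
  plan=[
    [[0, 0, 0, 0, 0, 0.1, 0.75], [0, 0, 0, 0, 0, 0.15, 0.75], [0, 0, 0, 0, 0, 0.15, 0.75], [0, 0, 0, 0, 0, 0.15, 0.75], [0, 0, 0, 0, 0, 0.1, 0.75], [0, 0, 0, 0, 0, 0.095, 0.75], [0, 0, 0, 0, 0, 0, 0.75], [0, 0, 0, 0, 0, 0, 0.6], [0, 0, 0, 0, 0, 0, 0.5], [0, 0, 0, 0, 0, 0, 0.4], [0, 0, 0, 0, 0, 0, 0.3], [0, 0, 0, 0, 0, 0, 0.2], [0, 0, 0, 0, 0, 0, 0.2], [0, 0, 0, 0, 0, 0, 0.2], [0, 0, 0, 0, 0, 0, 0.2]],
  ],
)

```text
clock: 17.95
position: [0.5287, -0.0438, 0.0687]
ee_rot: [0.707, 0.707, 0.001, 0.0]
ft_force: [-2.3, 0.6, 5.7]
grip_width: 0.383
grasp_force: 29.4
```

send_rows(
  plan=[
    [[0, 0, 0, 0, 0, -0.05, 0.2], [0, 0, 0, 0, 0, -0.1, 0.2], [0, 0, 0, 0, 0, -0.15, 0.2], [0, 0, 0, 0, 0, -0.15, 0.2], [0, 0, 0, 0, 0, -0.15, 0.2], [0, 0, 0, 0, 0, -0.15, 0.2], [0, 0, 0, 0, 0, 0, 0.2], [0, 0, 0, 0, 0, 0, 0.2]],
  ],
)

```text
clock: 18.62
position: [0.5288, -0.0442, 0.2196]
ee_rot: [0.707, 0.707, 0.002, 0.001]
ft_force: [-0.6, -0.6, -2.3]
grip_width: 0.385
grasp_force: 30.3
```

send_rows(
  plan=[
    [[0, 0, 0, 0.07, 0, 0, 0.2], [0, 0, 0, 0.134, -0.053, 0, 0.2], [0, 0, 0, 0.134, -0.053, 0, 0.2], [0, 0, 0, 0.134, -0.053, 0, 0.2], [0, 0, 0, 0.134, -0.053, 0, 0.2], [0, 0, 0, 0.134, -0.053, 0, 0.2], [0, 0, 0, 0.134, -0.053, 0, 0.2], [0, 0, 0, 0.134, -0.053, 0, 0.2], [0, 0, 0, 0.134, -0.053, 0, 0.2], [0, 0, 0, 0.134, -0.053, 0, 0.2], [0, 0, 0, 0.134, -0.053, 0, 0.2], [0, 0, 0, 0.078, 0, 0, 0.2], [0, 0, 0, 0, 0, 0, 0.2], [0, 0, 0, 0, 0, 0, 0.2]],
  ],
)

```text
clock: 19.78
position: [0.4217, 0.2533, 0.2166]
ee_rot: [0.707, 0.708, -0.001, 0.0]
ft_force: [0.3, -1.2, -1.0]
grip_width: 0.383
grasp_force: 30.3
```

send_rows(
  plan=[
    [[0, 0, 0, 0, 0, 0.1, 0.2], [0, 0, 0, 0, 0, 0.1, 0.2], [0, 0, 0, 0, 0, 0.1, 0.2], [0, 0, 0, 0, 0, 0.1, 0.2], [0, 0, 0, 0, 0, 0.1, 0.2], [0, 0, 0, 0, 0, 0.1, 0.2], [0, 0, 0, 0, 0, 0.08, 0.2], [0, 0, 0, 0, 0, 0.03, 0.2], [0, 0, 0, 0, 0, 0.02, 0.2], [0, 0, 0, 0, 0, 0.02, 0.2], [0, 0, 0, 0, 0, 0.005, 0.2], [0, 0, 0, 0, 0, 0, 0.2], [0, 0, 0, 0, 0, 0, 0.2]],
  ],
)

```text
clock: 20.87
position: [0.4224, 0.2533, 0.0676]
ee_rot: [0.707, 0.707, 0.0, -0.0]
ft_force: [-3.5, -2.8, 7.7]
grip_width: 0.384
grasp_force: 31.0
```

send_rows(
  plan=[
    [[0, 0, 0, 0, 0, 0, 0.42], [0, 0, 0, 0, 0, 0, 0.5], [0, 0, 0, 0, 0, 0, 0.65], [0, 0, 0, 0, 0, 0, 0.75], [0, 0, 0, 0, 0, 0, 0.75], [0, 0, 0, 0, 0, 0, 0.75], [0, 0, 0, 0, 0, -0.1, 0.75], [0, 0, 0, 0, 0, -0.1, 0.75], [0, 0, 0, 0, 0, -0.15, 0.75], [0, 0, 0, 0, 0, -0.15, 0.75], [0, 0, 0, 0, 0, -0.15, 0.75], [0, 0, 0, 0, 0, -0.1, 0.75]],
  ],
)

```text
clock: 21.87
position: [0.4225, 0.2537, 0.2192]
ee_rot: [0.707, 0.707, 0.001, -0.0]
ft_force: [0.4, 0.7, -0.3]
grip_width: 0.751
grasp_force: 0.0
```

send_rows(
  plan=[
    [[0, 0, 0, -0.1, 0, 0, 0.75], [0, 0, 0, -0.16, 0, 0, 0.75], [0, 0, 0, -0.16, 0, 0, 0.75], [0, 0, 0, -0.16, 0, 0, 0.75], [0, 0, 0, -0.16, 0, 0, 0.75], [0, 0, 0, -0.16, 0, 0, 0.75], [0, 0, 0, -0.16, 0, 0, 0.75], [0, 0, 0, -0.16, 0, 0, 0.75], [0, 0, 0, -0.1, 0, 0, 0.75], [0, 0, 0, 0, 0, 0, 0.75], [0, 0, 0, 0, 0, 0, 0.75]],
  ],
)

```text
clock: 22.78
position: [0.4219, -0.0112, 0.2164]
ee_rot: [0.708, 0.706, 0.0, -0.0]
ft_force: [-0.3, 0.2, -0.0]
grip_width: 0.752
grasp_force: 0.0
```

```bash
python3 - <<'E'
from h import *
a=optics.camera("top")[:,:,::-1];b=optics.camera("scene")[:,:,::-1]
A=cv2.resize(a[150:320,130:380],(500,340),interpolation=2);B=cv2.resize(b[60:260,250:410],(272,340),interpolation=2)
cv2.imwrite("pics/g2.png",np.hstack([A,B]))
s,p,M=state();print(p,s["joint_pos"].round(2))
E
```

```text
[ 0.42189856 -0.00971148  0.21627353] [-0.88 -0.19  0.73  2.04  0.13  1.25 -0.2 ]
```

View pics/g2.png

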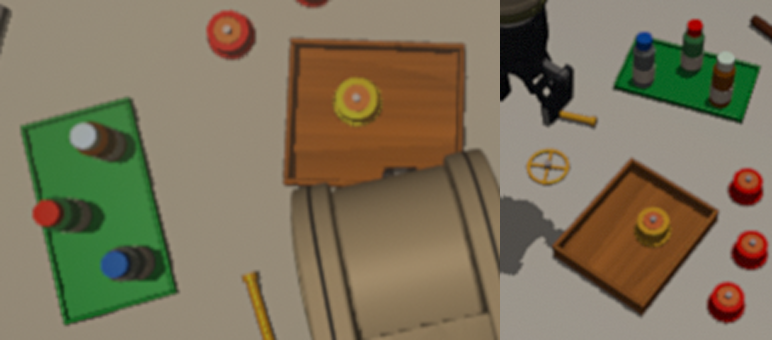

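All three bottles stand upright in the tray: white (85,137), red (47,213) and blue (115,264) in the left panel. The barrel is still at (356,98). Next I'll turn 90° to grip the barrel along y.

send_rows(
  plan=[
    [[0, 0, 0.0806, 0, 0, 0, 0.85], [0, 0, 0.0806, 0, 0, 0, 0.85], [0, 0, 0.0806, 0, 0, 0, 0.85], [0, 0, 0.0806, 0, 0, 0, 0.85], [0, 0, 0.0806, 0, 0, 0, 0.85], [0, 0, 0.0806, 0, 0, 0, 0.85], [0, 0, 0.0806, 0, 0, 0, 0.85], [0, 0, 0.0806, 0, 0, 0, 0.85], [0, 0, 0.0806, 0, 0, 0, 0.85], [0, 0, 0.0806, 0, 0, 0, 0.85], [0, 0, 0.0806, 0, 0, 0, 0.85], [0, 0, 0.0806, 0, 0, 0, 0.85], [0, 0, 0.0806, 0, 0, 0, 0.85], [0, 0, 0, 0, 0, 0, 0.85], [0, 0, 0, 0, 0, 0, 0.85]],
  ],
)

```text
clock: 24.13
position: [0.4219, -0.0098, 0.2161]
ee_rot: [1.0, 0.002, -0.0, 0.0]
ft_force: [0.6, -0.3, 0.1]
grip_width: 0.854
grasp_force: 0.0
```

send_rows(
  plan=[
    [[0, 0, 0, 0.132, -0.03, 0, 0.85], [0, 0, 0, 0.132, -0.03, 0, 0.85], [0, 0, 0, 0.132, -0.03, 0, 0.85], [0, 0, 0, 0.132, -0.03, 0, 0.85], [0, 0, 0, 0.132, -0.03, 0, 0.85], [0, 0, 0, 0.132, -0.03, 0, 0.85], [0, 0, 0, 0, 0, 0.1, 0.85], [0, 0, 0, 0, 0, 0.1, 0.85], [0, 0, 0, 0, 0, 0.1, 0.85], [0, 0, 0, 0, 0, 0.1, 0.85], [0, 0, 0, 0, 0, 0.1, 0.85], [0, 0, 0, 0, 0, 0, 0.85], [0, 0, 0, 0, 0, 0, 0.85], [0, 0, 0, 0, 0, 0, 0.85]],
  ],
)

```text
clock: 25.3
position: [0.5809, 0.0256, 0.1174]
ee_rot: [1.0, 0.001, 0.001, -0.0]
ft_force: [0.4, -0.7, 0.4]
grip_width: 0.847
grasp_force: 0.0
```

```bash
python3 - <<'E'
from h import *
b=optics.camera("scene")[:,:,::-1]
cv2.imwrite("pics/g3.png",cv2.resize(b[110:250,260:420],None,fx=4,fy=4,interpolation=2))
s,p,M=state();print(p,s["joint_pos"].round(2),M.round(3).tolist())
E
```

```text
[0.58113402 0.02560221 0.11768871] [-0.62  0.39  0.61  1.76 -0.25  1.07 -1.5 ] [[1.0, 0.001, 0.002], [0.001, -1.0, 0.0], [0.002, -0.0, -1.0]]
```

View pics/g3.png

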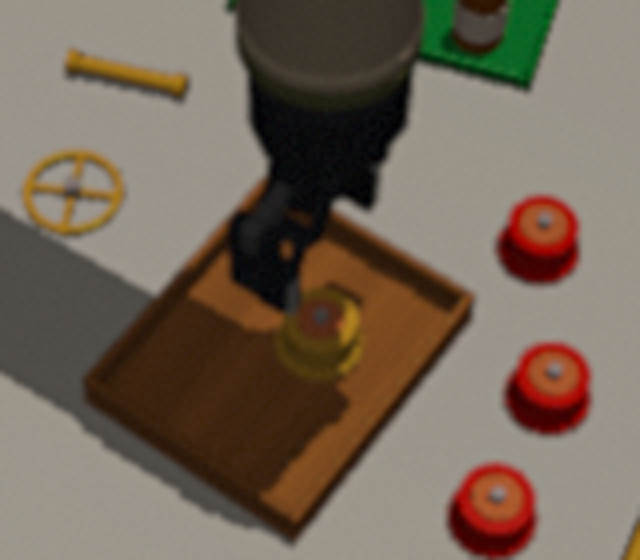

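The jaws straddle the barrel at (320,320) along y, with clear room on both sides. I'll go down and grip the drum.

send_rows(
  plan=[
    [[0, 0, 0, 0, 0, 0.1, 0.85], [0, 0, 0, 0, 0, 0.1, 0.85], [0, 0, 0, 0, 0, 0.1, 0.85], [0, 0, 0, 0, 0, 0.07, 0.85], [0, 0, 0, 0, 0, 0.05, 0.85], [0, 0, 0, 0, 0, 0, 0.85], [0, 0, 0, 0, 0, 0, 0.75], [0, 0, 0, 0, 0, 0, 0.65], [0, 0, 0, 0, 0, 0, 0.55], [0, 0, 0, 0, 0, 0, 0.45], [0, 0, 0, 0, 0, 0, 0.35], [0, 0, 0, 0, 0, 0, 0.35], [0, 0, 0, 0, 0, 0, 0.35], [0, 0, 0, 0, 0, 0, 0.35]],
  ],
  squeeze=40,
)

```text
clock: 26.52
position: [0.5812, 0.0257, 0.0338]
ee_rot: [1.0, -0.0, 0.001, -0.001]
ft_force: [-2.0, 0.8, 7.3]
grip_width: 0.501
grasp_force: 39.8
```

send_rows(
  plan=[
    [[0, 0, 0, 0, 0, -0.05, 0.35], [0, 0, 0, 0, 0, -0.1, 0.35], [0, 0, 0, 0, 0, -0.1, 0.35], [0, 0, 0, 0, 0, -0.1, 0.35], [0, 0, 0, 0, 0, -0.1, 0.35], [0, 0, 0, 0, 0, -0.05, 0.35], [0, 0, 0, 0, 0, 0, 0.35], [0, 0, 0, 0, 0, 0, 0.35]],
  ],
)

```text
clock: 27.18
position: [0.5803, 0.0255, 0.1324]
ee_rot: [1.0, -0.0, 0.0, -0.0]
ft_force: [-0.7, -0.2, -2.4]
grip_width: 0.498
grasp_force: 41.1
```

send_rows(
  plan=[
    [[0, 0, 0, 0, 0.06, 0, 0.35], [0, 0, 0, -0.034, 0.115, 0, 0.35], [0, 0, 0, -0.034, 0.115, 0, 0.35], [0, 0, 0, -0.034, 0.115, 0, 0.35], [0, 0, 0, -0.034, 0.115, 0, 0.35], [0, 0, 0, -0.034, 0.115, 0, 0.35], [0, 0, 0, -0.034, 0.115, 0, 0.35], [0, 0, 0, -0.034, 0.115, 0, 0.35], [0, 0, 0, -0.034, 0.115, 0, 0.35], [0, 0, 0, -0.034, 0.115, 0, 0.35], [0, 0, 0, -0.034, 0.115, 0, 0.35], [0, 0, 0, -0.034, 0.115, 0, 0.35], [0, 0, 0, -0.034, 0.115, 0, 0.35], [0, 0, 0, 0, 0.07, 0, 0.35], [0, 0, 0, 0, 0, 0, 0.35], [0, 0, 0, 0, 0, 0, 0.35], [0, 0, 0, 0, 0, 0, 0.35]],
  ],
)

```text
clock: 28.6
position: [0.498, -0.2761, 0.1313]
ee_rot: [1.0, -0.0, -0.001, -0.0]
ft_force: [0.3, 0.1, -1.0]
grip_width: 0.496
grasp_force: 41.1
```

```bash
python3 - <<'E'
from h import *
b=optics.camera("scene")[:,:,::-1]
cv2.imwrite("pics/g4.png",cv2.resize(b[170:320,170:320],None,fx=4,fy=4,interpolation=2))
s,p,M=state();print(p,s["joint_pos"].round(2),M.round(3).tolist(),s["ft_force"])
E
```

```text
[ 0.49831998 -0.27575288  0.13153453] [-0.18  0.37  0.74  1.78 -0.28  1.1  -0.92] [[1.0, 0.0, -0.001], [0.0, -1.0, 0.001], [-0.001, -0.001, -1.0]] [ 0.960807   -0.09580835 -2.47354171]
```

View pics/g4.png

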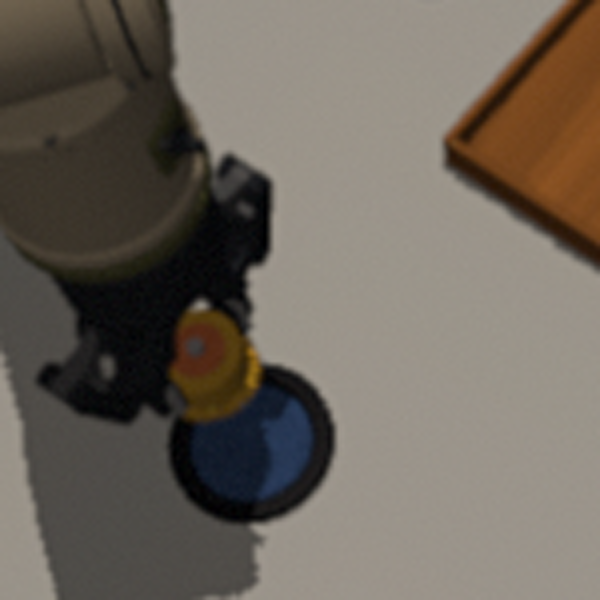

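The barrel hangs upright in the jaws at (210,365), just above the stand, whose recess centre is at (252,443). I'll lower it into the recess.

send_rows(
  plan=[
    [[0, 0, 0, 0.008, 0.003, 0.08, 0.35], [0, 0, 0, 0, 0, 0.1, 0.35], [0, 0, 0, 0, 0, 0.1, 0.35], [0, 0, 0, 0, 0, 0.1, 0.35], [0, 0, 0, 0, 0, 0.06, 0.35], [0, 0, 0, 0, 0, 0.03, 0.35], [0, 0, 0, 0, 0, 0.015, 0.35], [0, 0, 0, 0, 0, 0, 0.35], [0, 0, 0, 0, 0, 0, 0.35]],
  ],
)

```text
clock: 29.4
position: [0.5006, -0.2774, 0.0361]
ee_rot: [1.0, -0.0, 0.001, 0.0]
ft_force: [-0.3, 0.2, -0.5]
grip_width: 0.501
grasp_force: 41.2
```

send_rows(
  plan=[
    [[0, 0, 0, 0, 0, 0.01, 0.35], [0, 0, 0, 0, 0, 0, 0.35], [0, 0, 0, 0, 0, 0, 0.35]],
  ],
)

```text
clock: 29.65
position: [0.5003, -0.2772, 0.0337]
ee_rot: [1.0, -0.0, 0.0, -0.0]
ft_force: [-0.4, -0.1, -1.3]
grip_width: 0.501
grasp_force: 41.2
```

send_rows(
  plan=[
    [[0, 0, 0, 0, 0, 0.006, 0.35], [0, 0, 0, 0, 0, 0, 0.35], [0, 0, 0, 0, 0, 0, 0.35]],
  ],
)

```text
clock: 29.9
position: [0.5001, -0.2772, 0.0321]
ee_rot: [1.0, -0.0, 0.0, -0.0]
ft_force: [0.9, 0.8, -1.3]
grip_width: 0.496
grasp_force: 41.2
```

send_rows(
  plan=[
    [[0, 0, 0, 0, 0, 0.004, 0.35], [0, 0, 0, 0, 0, 0, 0.35], [0, 0, 0, 0, 0, 0, 0.35]],
  ],
)

```text
clock: 30.15
position: [0.5001, -0.2772, 0.0318]
ee_rot: [1.0, -0.0, 0.0, -0.0]
ft_force: [-3.5, 1.4, 8.2]
grip_width: 0.499
grasp_force: 42.2
```

send_rows(
  plan=[
    [[0, 0, 0, 0, 0, 0, 0.54], [0, 0, 0, 0, 0, 0, 0.6], [0, 0, 0, 0, 0, 0, 0.7], [0, 0, 0, 0, 0, 0, 0.8], [0, 0, 0, 0, 0, 0, 0.85], [0, 0, 0, 0, 0, 0, 0.85], [0, 0, 0, 0, 0, -0.05, 0.85], [0, 0, 0, 0, 0, -0.1, 0.85], [0, 0, 0, 0, 0, -0.15, 0.85], [0, 0, 0, 0, 0, -0.15, 0.85], [0, 0, 0, 0, 0, -0.15, 0.85], [0, 0, 0, 0, 0, -0.15, 0.85], [0, 0, 0, 0, 0, -0.15, 0.85], [0, 0, 0, 0, 0, -0.03, 0.85]],
  ],
)

```text
clock: 31.32
position: [0.5014, -0.2787, 0.2229]
ee_rot: [1.0, -0.001, 0.003, 0.001]
ft_force: [1.0, -0.5, -1.0]
grip_width: 0.853
grasp_force: 0.0
```

send_rows(
  plan=[
    [[0, 0, -0.0806, 0, 0, 0, 0.75], [0, 0, -0.0806, 0, 0, 0, 0.75], [0, 0, -0.0806, 0, 0, 0, 0.75], [0, 0, -0.0806, 0, 0, 0, 0.75], [0, 0, -0.0806, 0, 0, 0, 0.75], [0, 0, -0.0806, 0, 0, 0, 0.75], [0, 0, -0.0806, 0, 0, 0, 0.75], [0, 0, -0.0806, 0, 0, 0, 0.75], [0, 0, -0.0806, 0, 0, 0, 0.75], [0, 0, -0.0806, 0, 0, 0, 0.75], [0, 0, -0.0806, 0, 0, 0, 0.75], [0, 0, -0.0806, 0, 0, 0, 0.75], [0, 0, -0.0806, 0, 0, 0, 0.75], [0, 0, 0, 0, 0, 0, 0.75], [0, 0, 0, 0, 0, 0, 0.75]],
  ],
)

```text
clock: 32.57
position: [0.4999, -0.2774, 0.2175]
ee_rot: [0.709, 0.706, 0.0, 0.0]
ft_force: [-0.4, 0.1, 0.2]
grip_width: 0.751
grasp_force: 0.0
```

send_rows(
  plan=[
    [[0, 0, 0, 0.085, 0, 0, 0.75], [0, 0, 0, 0.155, -0.0243, 0, 0.75], [0, 0, 0, 0.155, -0.0243, 0, 0.75], [0, 0, 0, 0.155, -0.0243, 0, 0.75], [0, 0, 0, 0.155, -0.0243, 0, 0.75], [0, 0, 0, 0.155, -0.0243, 0, 0.75], [0, 0, 0, 0.155, -0.0243, 0, 0.75], [0, 0, 0, 0.155, -0.0243, 0, 0.75], [0, 0, 0, 0.155, -0.0243, 0, 0.75], [0, 0, 0, 0.155, -0.0243, 0, 0.75], [0, 0, 0, 0.155, -0.0243, 0, 0.75], [0, 0, 0, 0.155, -0.0243, 0, 0.75], [0, 0, 0, 0.155, -0.0243, 0, 0.75], [0, 0, 0, 0.155, -0.0243, 0, 0.75], [0, 0, 0, 0.155, -0.0243, 0, 0.75], [0, 0, 0, 0.155, -0.0243, 0, 0.75], [0, 0, 0, 0.155, -0.0243, 0, 0.75], [0, 0, 0, 0.09, 0, 0, 0.75], [0, 0, 0, 0, 0, 0, 0.75], [0, 0, 0, 0, 0, 0, 0.75]],
  ],
)

```text
clock: 34.23
position: [0.4221, 0.2542, 0.2172]
ee_rot: [0.708, 0.706, -0.0, 0.0]
ft_force: [-0.4, -0.0, 0.1]
grip_width: 0.754
grasp_force: 0.0
```

```bash
python3 - <<'E'
from h import *
a=optics.camera("top")[:,:,::-1];b=optics.camera("scene")[:,:,::-1]
A=cv2.resize(a[200:270,420:490],(400,400),interpolation=2);B=cv2.resize(b[250:310,200:260],(400,400),interpolation=2)
cv2.imwrite("pics/g5.png",np.hstack([A,B]))
s,p,M=state();print(p,s["joint_pos"].round(2))
E
```

```text
[0.42260591 0.25265289 0.21725772] [-0.66  0.06  0.03  1.85 -0.    1.23 -0.63]
```

View pics/g5.png

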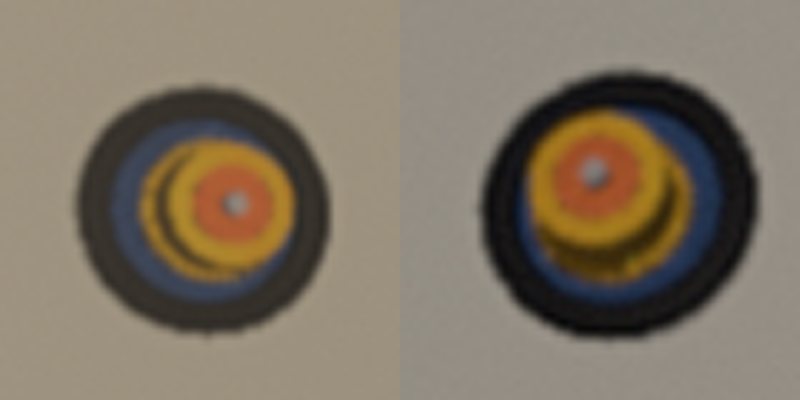

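The barrel sits flat inside the recess, with its flange within the blue floor in both views (215,205 and 610,200). Now the bottles go back, blue first.

send_rows(
  plan=[
    [[0, 0, 0, 0, 0, 0.1, 0.75], [0, 0, 0, 0, 0, 0.15, 0.75], [0, 0, 0, 0, 0, 0.15, 0.75], [0, 0, 0, 0, 0, 0.15, 0.75], [0, 0, 0, 0, 0, 0.1, 0.75], [0, 0, 0, 0, 0, 0.095, 0.75], [0, 0, 0, 0, 0, 0, 0.75], [0, 0, 0, 0, 0, 0, 0.6], [0, 0, 0, 0, 0, 0, 0.5], [0, 0, 0, 0, 0, 0, 0.4], [0, 0, 0, 0, 0, 0, 0.3], [0, 0, 0, 0, 0, 0, 0.2], [0, 0, 0, 0, 0, 0, 0.2], [0, 0, 0, 0, 0, 0, 0.2], [0, 0, 0, 0, 0, 0, 0.2]],
  ],
  squeeze=30,
)

```text
clock: 35.58
position: [0.423, 0.2543, 0.0699]
ee_rot: [0.707, 0.707, 0.001, 0.0]
ft_force: [-1.4, -1.2, 5.8]
grip_width: 0.384
grasp_force: 29.3
```

send_rows(
  plan=[
    [[0, 0, 0, 0, 0, -0.05, 0.2], [0, 0, 0, 0, 0, -0.1, 0.2], [0, 0, 0, 0, 0, -0.15, 0.2], [0, 0, 0, 0, 0, -0.15, 0.2], [0, 0, 0, 0, 0, -0.15, 0.2], [0, 0, 0, 0, 0, -0.15, 0.2], [0, 0, 0, 0, 0, 0, 0.2], [0, 0, 0, 0, 0, 0, 0.2]],
  ],
)

```text
clock: 36.25
position: [0.4231, 0.2543, 0.2209]
ee_rot: [0.707, 0.707, 0.002, 0.0]
ft_force: [0.9, 0.8, -1.6]
grip_width: 0.383
grasp_force: 30.3
```

send_rows(
  plan=[
    [[0, 0, 0, -0.07, 0, 0, 0.2], [0, 0, 0, -0.134, 0.0525, 0, 0.2], [0, 0, 0, -0.134, 0.0525, 0, 0.2], [0, 0, 0, -0.134, 0.0525, 0, 0.2], [0, 0, 0, -0.134, 0.0525, 0, 0.2], [0, 0, 0, -0.134, 0.0525, 0, 0.2], [0, 0, 0, -0.134, 0.0525, 0, 0.2], [0, 0, 0, -0.134, 0.0525, 0, 0.2], [0, 0, 0, -0.134, 0.0525, 0, 0.2], [0, 0, 0, -0.134, 0.0525, 0, 0.2], [0, 0, 0, -0.134, 0.0525, 0, 0.2], [0, 0, 0, -0.08, 0, 0, 0.2], [0, 0, 0, 0, 0, 0, 0.2], [0, 0, 0, 0, 0, 0, 0.2]],
  ],
)

```text
clock: 37.42
position: [0.5262, -0.0456, 0.2172]
ee_rot: [0.708, 0.706, -0.001, -0.001]
ft_force: [-0.3, -0.4, -0.4]
grip_width: 0.383
grasp_force: 30.2
```

send_rows(
  plan=[
    [[0, 0, 0, 0, 0, 0.1, 0.2], [0, 0, 0, 0, 0, 0.1, 0.2], [0, 0, 0, 0, 0, 0.1, 0.2], [0, 0, 0, 0, 0, 0.1, 0.2], [0, 0, 0, 0, 0, 0.1, 0.2], [0, 0, 0, 0, 0, 0.1, 0.2], [0, 0, 0, 0, 0, 0.08, 0.2], [0, 0, 0, 0, 0, 0.03, 0.2], [0, 0, 0, 0, 0, 0.02, 0.2], [0, 0, 0, 0, 0, 0.01, 0.2], [0, 0, 0, 0, 0, 0, 0.2], [0, 0, 0, 0, 0, 0, 0.2]],
  ],
)

```text
clock: 38.42
position: [0.5278, -0.0438, 0.0712]
ee_rot: [0.707, 0.707, 0.001, 0.0]
ft_force: [0.3, 0.4, -0.9]
grip_width: 0.38
grasp_force: 30.3
```

send_rows(
  plan=[
    [[0, 0, 0, 0, 0, 0.005, 0.2], [0, 0, 0, 0, 0, 0, 0.2], [0, 0, 0, 0, 0, 0, 0.2]],
  ],
)

```text
clock: 38.67
position: [0.528, -0.044, 0.0709]
ee_rot: [0.707, 0.707, 0.001, 0.0]
ft_force: [-5.6, 0.4, 12.5]
grip_width: 0.384
grasp_force: 31.7
```

send_rows(
  plan=[
    [[0, 0, 0, 0, 0, 0, 0.42], [0, 0, 0, 0, 0, 0, 0.5], [0, 0, 0, 0, 0, 0, 0.65], [0, 0, 0, 0, 0, 0, 0.75], [0, 0, 0, 0, 0, 0, 0.75], [0, 0, 0, 0, 0, 0, 0.75], [0, 0, 0, 0, 0, -0.1, 0.75], [0, 0, 0, 0, 0, -0.1, 0.75], [0, 0, 0, 0, 0, -0.15, 0.75], [0, 0, 0, 0, 0, -0.15, 0.75], [0, 0, 0, 0, 0, -0.15, 0.75], [0, 0, 0, 0, 0, -0.1, 0.75]],
  ],
)

```text
clock: 39.67
position: [0.5279, -0.0444, 0.2222]
ee_rot: [0.707, 0.707, 0.001, 0.001]
ft_force: [1.4, 0.3, 0.3]
grip_width: 0.746
grasp_force: 0.0
```

send_rows(
  plan=[
    [[0, 0, 0, 0.08, 0, 0, 0.75], [0, 0, 0, 0.165, -0.0287, 0, 0.75], [0, 0, 0, 0.165, -0.0287, 0, 0.75], [0, 0, 0, 0.165, -0.0287, 0, 0.75], [0, 0, 0, 0.165, -0.0287, 0, 0.75], [0, 0, 0, 0.165, -0.0287, 0, 0.75], [0, 0, 0, 0.165, -0.0287, 0, 0.75], [0, 0, 0, 0.165, -0.0287, 0, 0.75], [0, 0, 0, 0.165, -0.0287, 0, 0.75], [0, 0, 0, 0.165, -0.0287, 0, 0.75], [0, 0, 0, 0.165, -0.0287, 0, 0.75], [0, 0, 0, 0.077, 0, 0, 0.75], [0, 0, 0, 0, 0, 0, 0.75], [0, 0, 0, 0, 0, 0, 0.75]],
  ],
)

```text
clock: 40.83
position: [0.4698, 0.3173, 0.2189]
ee_rot: [0.707, 0.708, -0.0, 0.0]
ft_force: [-0.0, -0.8, -0.6]
grip_width: 0.749
grasp_force: 0.0
```

send_rows(
  plan=[
    [[0, 0, 0, 0, 0, 0.1, 0.75], [0, 0, 0, 0, 0, 0.15, 0.75], [0, 0, 0, 0, 0, 0.15, 0.75], [0, 0, 0, 0, 0, 0.15, 0.75], [0, 0, 0, 0, 0, 0.1, 0.75], [0, 0, 0, 0, 0, 0.1, 0.75], [0, 0, 0, 0, 0, 0, 0.75], [0, 0, 0, 0, 0, 0, 0.6], [0, 0, 0, 0, 0, 0, 0.5], [0, 0, 0, 0, 0, 0, 0.4], [0, 0, 0, 0, 0, 0, 0.3], [0, 0, 0, 0, 0, 0, 0.2], [0, 0, 0, 0, 0, 0, 0.2], [0, 0, 0, 0, 0, 0, 0.2], [0, 0, 0, 0, 0, 0, 0.2]],
  ],
)

```text
clock: 42.08
position: [0.4709, 0.3175, 0.0712]
ee_rot: [0.707, 0.707, 0.001, 0.0]
ft_force: [-0.9, -1.5, 7.5]
grip_width: 0.382
grasp_force: 29.8
```

send_rows(
  plan=[
    [[0, 0, 0, 0, 0, -0.05, 0.2], [0, 0, 0, 0, 0, -0.1, 0.2], [0, 0, 0, 0, 0, -0.15, 0.2], [0, 0, 0, 0, 0, -0.15, 0.2], [0, 0, 0, 0, 0, -0.15, 0.2], [0, 0, 0, 0, 0, -0.15, 0.2], [0, 0, 0, 0, 0, 0, 0.2], [0, 0, 0, 0, 0, 0, 0.2]],
  ],
)

```text
clock: 42.75
position: [0.4707, 0.3177, 0.2222]
ee_rot: [0.707, 0.707, 0.002, 0.0]
ft_force: [-0.3, -0.5, -1.2]
grip_width: 0.379
grasp_force: 30.2
```

send_rows(
  plan=[
    [[0, 0, 0, -0.07, 0, 0, 0.2], [0, 0, 0, -0.14, 0.03, 0, 0.2], [0, 0, 0, -0.14, 0.03, 0, 0.2], [0, 0, 0, -0.14, 0.03, 0, 0.2], [0, 0, 0, -0.14, 0.03, 0, 0.2], [0, 0, 0, -0.14, 0.03, 0, 0.2], [0, 0, 0, -0.14, 0.03, 0, 0.2], [0, 0, 0, -0.14, 0.03, 0, 0.2], [0, 0, 0, -0.14, 0.03, 0, 0.2], [0, 0, 0, -0.14, 0.03, 0, 0.2], [0, 0, 0, -0.14, 0.03, 0, 0.2], [0, 0, 0, -0.08, 0, 0, 0.2], [0, 0, 0, 0, 0, 0, 0.2], [0, 0, 0, 0, 0, 0, 0.2]],
  ],
)

```text
clock: 43.92
position: [0.529, 0.0057, 0.2183]
ee_rot: [0.708, 0.706, -0.001, -0.001]
ft_force: [0.1, 1.1, -1.6]
grip_width: 0.382
grasp_force: 30.1
```

send_rows(
  plan=[
    [[0, 0, 0, 0, 0, 0.1, 0.2], [0, 0, 0, 0, 0, 0.1, 0.2], [0, 0, 0, 0, 0, 0.1, 0.2], [0, 0, 0, 0, 0, 0.1, 0.2], [0, 0, 0, 0, 0, 0.1, 0.2], [0, 0, 0, 0, 0, 0.1, 0.2], [0, 0, 0, 0, 0, 0.08, 0.2], [0, 0, 0, 0, 0, 0.03, 0.2], [0, 0, 0, 0, 0, 0.02, 0.2], [0, 0, 0, 0, 0, 0.01, 0.2], [0, 0, 0, 0, 0, 0, 0.2], [0, 0, 0, 0, 0, 0, 0.2]],
  ],
)

```text
clock: 44.92
position: [0.5303, 0.0078, 0.0722]
ee_rot: [0.707, 0.707, 0.001, 0.0]
ft_force: [-1.7, 0.2, 3.9]
grip_width: 0.382
grasp_force: 30.6
```

send_rows(
  plan=[
    [[0, 0, 0, 0, 0, 0.004, 0.2], [0, 0, 0, 0, 0, 0, 0.2], [0, 0, 0, 0, 0, 0, 0.2]],
  ],
)

```text
clock: 45.17
position: [0.5304, 0.0077, 0.0722]
ee_rot: [0.707, 0.707, 0.001, 0.0]
ft_force: [-5.9, -0.0, 14.1]
grip_width: 0.382
grasp_force: 31.6
```

send_rows(
  plan=[
    [[0, 0, 0, 0, 0, 0, 0.42], [0, 0, 0, 0, 0, 0, 0.5], [0, 0, 0, 0, 0, 0, 0.65], [0, 0, 0, 0, 0, 0, 0.75], [0, 0, 0, 0, 0, 0, 0.75], [0, 0, 0, 0, 0, 0, 0.75], [0, 0, 0, 0, 0, -0.1, 0.75], [0, 0, 0, 0, 0, -0.1, 0.75], [0, 0, 0, 0, 0, -0.15, 0.75], [0, 0, 0, 0, 0, -0.15, 0.75], [0, 0, 0, 0, 0, -0.15, 0.75], [0, 0, 0, 0, 0, -0.1, 0.75]],
  ],
)

```text
clock: 46.17
position: [0.5305, 0.0071, 0.2235]
ee_rot: [0.707, 0.707, 0.001, 0.001]
ft_force: [0.6, -0.1, -0.2]
grip_width: 0.751
grasp_force: 0.0
```

send_rows(
  plan=[
    [[0, 0, 0, 0.07, 0, 0, 0.75], [0, 0, 0, 0.138, 0.0065, 0, 0.75], [0, 0, 0, 0.138, 0.0065, 0, 0.75], [0, 0, 0, 0.138, 0.0065, 0, 0.75], [0, 0, 0, 0.138, 0.0065, 0, 0.75], [0, 0, 0, 0.138, 0.0065, 0, 0.75], [0, 0, 0, 0.138, 0.0065, 0, 0.75], [0, 0, 0, 0.138, 0.0065, 0, 0.75], [0, 0, 0, 0.138, 0.0065, 0, 0.75], [0, 0, 0, 0.138, 0.0065, 0, 0.75], [0, 0, 0, 0.07, 0, 0, 0.75], [0, 0, 0, 0, 0, 0, 0.75], [0, 0, 0, 0, 0, 0, 0.75]],
  ],
)

```text
clock: 47.25
position: [0.5415, 0.2834, 0.2201]
ee_rot: [0.707, 0.707, -0.0, 0.0]
ft_force: [0.1, -0.5, 0.0]
grip_width: 0.746
grasp_force: 0.0
```

send_rows(
  plan=[
    [[0, 0, 0, 0, 0, 0.1, 0.75], [0, 0, 0, 0, 0, 0.15, 0.75], [0, 0, 0, 0, 0, 0.15, 0.75], [0, 0, 0, 0, 0, 0.15, 0.75], [0, 0, 0, 0, 0, 0.1, 0.75], [0, 0, 0, 0, 0, 0.1, 0.75], [0, 0, 0, 0, 0, 0, 0.75], [0, 0, 0, 0, 0, 0, 0.75]],
  ],
)

```text
clock: 47.92
position: [0.5417, 0.2816, 0.0703]
ee_rot: [0.708, 0.706, -0.001, 0.0]
ft_force: [-0.0, 0.2, 1.3]
grip_width: 0.751
grasp_force: 0.0
```

Close, lift, and carry to white's original place (0.530, 0.062).

send_rows(
  plan=[
    [[0, 0, 0, 0, 0, 0, 0.6], [0, 0, 0, 0, 0, 0, 0.5], [0, 0, 0, 0, 0, 0, 0.4], [0, 0, 0, 0, 0, 0, 0.3], [0, 0, 0, 0, 0, 0, 0.2], [0, 0, 0, 0, 0, 0, 0.2], [0, 0, 0, 0, 0, 0, 0.2], [0, 0, 0, 0, 0, 0, 0.2]],
  ],
)

```text
clock: 48.58
position: [0.5425, 0.2839, 0.0722]
ee_rot: [0.707, 0.707, 0.001, 0.0]
ft_force: [-0.4, -1.7, 6.0]
grip_width: 0.378
grasp_force: 29.6
```

send_rows(
  plan=[
    [[0, 0, 0, 0, 0, -0.05, 0.2], [0, 0, 0, 0, 0, -0.1, 0.2], [0, 0, 0, 0, 0, -0.15, 0.2], [0, 0, 0, 0, 0, -0.15, 0.2], [0, 0, 0, 0, 0, -0.15, 0.2], [0, 0, 0, 0, 0, -0.15, 0.2], [0, 0, 0, 0, 0, 0, 0.2], [0, 0, 0, 0, 0, 0, 0.2]],
  ],
)

```text
clock: 49.25
position: [0.5424, 0.2841, 0.2234]
ee_rot: [0.707, 0.707, 0.002, 0.0]
ft_force: [-0.2, 0.4, -1.9]
grip_width: 0.387
grasp_force: 30.2
```

send_rows(
  plan=[
    [[0, 0, 0, -0.06, -0.0065, 0, 0.2], [0, 0, 0, -0.11, -0.0065, 0, 0.2], [0, 0, 0, -0.11, -0.0065, 0, 0.2], [0, 0, 0, -0.11, -0.0065, 0, 0.2], [0, 0, 0, -0.11, -0.0065, 0, 0.2], [0, 0, 0, -0.11, -0.0065, 0, 0.2], [0, 0, 0, -0.11, -0.0065, 0, 0.2], [0, 0, 0, -0.11, -0.0065, 0, 0.2], [0, 0, 0, -0.11, -0.0065, 0, 0.2], [0, 0, 0, -0.11, 0, 0, 0.2], [0, 0, 0, -0.06, 0, 0, 0.2], [0, 0, 0, 0, 0, 0, 0.2], [0, 0, 0, 0, 0, 0, 0.2], [0, 0, 0, 0, 0, 0, 0.2]],
  ],
)

```text
clock: 50.42
position: [0.5296, 0.0627, 0.2201]
ee_rot: [0.707, 0.708, -0.0, -0.0]
ft_force: [-0.2, 0.4, -1.0]
grip_width: 0.385
grasp_force: 30.1
```

send_rows(
  plan=[
    [[0, 0, 0, 0, 0, 0.1, 0.2], [0, 0, 0, -0.005, 0, 0.1, 0.2], [0, 0, 0, 0, 0, 0.1, 0.2], [0, 0, 0, 0, 0, 0.1, 0.2], [0, 0, 0, 0, 0, 0.1, 0.2], [0, 0, 0, 0, 0, 0.1, 0.2], [0, 0, 0, 0, 0, 0.08, 0.2], [0, 0, 0, 0, 0, 0.03, 0.2], [0, 0, 0, 0, 0, 0.02, 0.2], [0, 0, 0, 0, 0, 0.01, 0.2], [0, 0, 0, 0, 0, 0, 0.2], [0, 0, 0, 0, 0, 0, 0.2]],
  ],
)

```text
clock: 51.42
position: [0.5305, 0.0613, 0.0734]
ee_rot: [0.707, 0.707, 0.001, 0.0]
ft_force: [-0.3, 0.0, 0.5]
grip_width: 0.383
grasp_force: 30.1
```

send_rows(
  plan=[
    [[0, 0, 0, 0, 0, 0.003, 0.2], [0, 0, 0, 0, 0, 0, 0.2], [0, 0, 0, 0, 0, 0, 0.2]],
  ],
)

```text
clock: 51.67
position: [0.5307, 0.0611, 0.0732]
ee_rot: [0.707, 0.707, 0.001, 0.0]
ft_force: [-1.9, -0.1, 7.5]
grip_width: 0.382
grasp_force: 30.9
```

Contact felt, so I'll release, rise, back away and look.

send_rows(
  plan=[
    [[0, 0, 0, 0, 0, 0, 0.42], [0, 0, 0, 0, 0, 0, 0.5], [0, 0, 0, 0, 0, 0, 0.65], [0, 0, 0, 0, 0, 0, 0.75], [0, 0, 0, 0, 0, 0, 0.75], [0, 0, 0, 0, 0, 0, 0.75], [0, 0, 0, 0, 0, -0.1, 0.75], [0, 0, 0, 0, 0, -0.1, 0.75], [0, 0, 0, 0, 0, -0.15, 0.75], [0, 0, 0, 0, 0, -0.15, 0.75], [0, 0, 0, 0, 0, -0.15, 0.75], [0, 0, 0, 0, 0, -0.15, 0.75]],
  ],
)

```text
clock: 52.67
position: [0.5296, 0.0604, 0.2334]
ee_rot: [0.707, 0.707, 0.0, -0.0]
ft_force: [0.5, -0.5, -0.5]
grip_width: 0.75
grasp_force: 0.0
```

send_rows(
  plan=[
    [[0, 0, 0, 0.08, -0.02, 0, 0.75], [0, 0, 0, 0.16, -0.05, 0, 0.75], [0, 0, 0, 0.16, -0.05, 0, 0.75], [0, 0, 0, 0.16, -0.05, 0, 0.75], [0, 0, 0, 0.16, -0.05, 0, 0.75], [0, 0, 0, 0.16, -0.05, 0, 0.75], [0, 0, 0, 0.16, -0.05, 0, 0.75], [0, 0, 0, 0.16, -0.05, 0, 0.75], [0, 0, 0, 0.16, -0.05, 0, 0.75], [0, 0, 0, 0.16, -0.05, 0, 0.75], [0, 0, 0, 0.1, 0, 0, 0.75], [0, 0, 0, 0, 0, 0, 0.75], [0, 0, 0, 0, 0, 0, 0.75]],
  ],
)

```text
clock: 53.75
position: [0.4353, 0.3855, 0.2314]
ee_rot: [0.706, 0.708, -0.0, -0.0]
ft_force: [0.6, 0.0, 0.5]
grip_width: 0.748
grasp_force: 0.0
```

```bash
python3 - <<'E'
from h import *
a=optics.camera("top")[:,:,::-1];b=optics.camera("scene")[:,:,::-1]
A=cv2.resize(a[90:320,230:490],(452,400),interpolation=2);B=cv2.resize(b[130:340,200:380],(343,400),interpolation=2)
cv2.imwrite("pics/g6.png",np.hstack([A,B]))
o=cv2.imread("pics/top0.png")[:,:,::-1].copy(); n=a[:,:,::-1].copy()
for nm,lo,hi,box in [("red",(0,130,80),(8,255,255),(300,205,330,240)),("blue",(105,130,80),(130,255,255),(330,205,365,240)),("white",(0,0,140),(180,60,255),(275,205,300,240))]:
    for im in(o,n): print(nm,[(pix("top",c,.101).round(4)[0][:2],A) for c,A,m in blobs(im,lo,hi,box)])
d=cv2.absdiff(o,n).max(2)
for nm,(u0,v0,u1,v1) in dict(wheel=(285,272,325,312),grease=(412,105,445,137)).items(): print(nm,d[v0:v1,u0:u1].max())
E
```

```text
red [(array([0.5289, 0.0073]), np.int32(134))]
red [(array([0.5281, 0.0071]), np.int32(134))]
blue [(array([ 0.5258, -0.0448]), np.int32(116))]
blue [(array([ 0.5248, -0.0454]), np.int32(113))]
white [(array([0.53  , 0.0625]), np.int32(113))]
white [(array([0.5297, 0.0612]), np.int32(116))]
wheel 7
grease 6
```

View pics/g6.png

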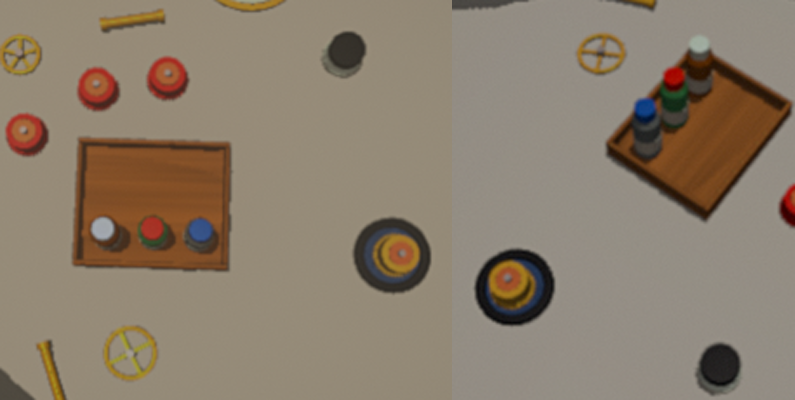

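The bottles stand upright in the caddy, within about 1.3 mm of where they started: white (102,230), red (152,230) and blue (200,232). The barrel is in the recess (395,253), and the wheel and grease jar have not moved. I'm handing in.

```bash
python3 -c "
from workcell import job
print(job.hand_in())"
```

```text
the job is handed in; nothing more can be done
None
```

The job is done and handed in at about 54 s on the robot's clock: the barrel sits upright in the stand's recess, the three bottles are back in the caddy within about 1.3 mm of where they started, and the wheel and grease jar are where they lay.

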